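Close the sliding jaw on the grey spray bottle

TASK

The grey spray bottle is next for refilling, so put it in the sliding-jaw bottle clamp: lift it straight up out of its well in the rack, set it down gently, upright, on the clamp's plate between the sprung pad and the open jaw, centred across the plate square to it with its nozzle pointing out over one of the long edges, and let go. Then slide the jaw shut until it presses the bottle against the sprung pad and the pad is pushed about halfway in, never all the way, and leave the bottle held like that. Don't tip the bottle, and leave everything else where it is.

Things in the scene. Friction and masses are not known exactly. Their poses are not given: they have to be found in the camera images.
- grey: Grey spray bottle, empty, about 90 g (60 to 130), stiff; 70 mm (its x) by 60 mm (its y) by 90 mm high flat-sided body, flat sides facing +-y; a neck 24 mm across; on top a white trigger head 26 mm wide in y, from x = -44 to +28 mm, z = 116 to 150 mm, nozzle towards its -x. Origin: centre of its underside; z up. 150 mm tall.
- pink: Pink spray bottle, otherwise the same as the grey one. Stays in its well.
- white: White spray bottle, otherwise the same as the grey one. Stays in its well.
- rack: Fixed white rack of three open-topped wells in a row along its y, centres at y = -84, 0, +84 mm. Each well is inside 76 mm (x) by 66 mm (y), walls 5 mm, rim 50 mm high, inner floor 5 mm high. Any bottle may be in any well, standing on the floor, nozzle towards rack -x. Origin: centre of its underside.
- clamp: Fixed sliding-jaw bottle clamp. Base plate 100 mm (x) by 250 mm (y), its top 8 mm high. At the -y end a blue fixed housing (y -125 to -95 mm, to 88 mm high) carries the sprung pad; from the +y side a blue jaw slides along y towards it. Origin: centre of the plate's underside; z up.
- jaw (a joint): How far the blue jaw has been slid towards the pad, m: 0 fully open, 0.095 at most; at the start 0 to 0.025. Its flat face (80 mm wide, 12 to 86 mm high) stands at clamp y = 60 mm minus this value, so jaw face and free pad are 130 mm apart at 0. It slides with a steady drag of about 7 N and stays where it is left, also against the pad's spring.
- jaw_push (a point): Centre of the rear (+y) face of the yellow push tab, 65 mm behind the jaw's face and moving with the jaw: tab 64 mm wide (x), 8 mm thick (y), 12 to 84 mm high; this point is 50 mm high. Pushed towards clamp -y it closes the jaw. Axes as the clamp's.
- pad (a joint): How far the sprung pad has been pressed into its housing, m: 0 free, 0.016 bottomed, so halfway is 0.008. Spring 300 N/m (2.4 N at halfway), springs back when freed. A red sleeve 17 mm long shows between pad and housing when free and disappears into the housing as the pad goes in.
- pad_face (a point): Centre of the pad's front (+y) face, moving with the pad: black, 80 mm wide (x), 14 to 86 mm high; at clamp y = -70 mm when free, 50 mm high.
- ramekin: White ceramic ramekin, 90 mm across, 50 mm high, bystander. Origin: centre of its underside.
- scraper: Steel pot scraper, plate 75 mm (x) by 110 mm (y) with a black grip bar along y, 16 mm high, lying flat, bystander. Origin: centre of its underside.
- tub: Closed green tub of dishwasher pods with hinged white lid, 100 mm (x) by 155 mm (y), 81 mm high, bystander. Origin: centre of its underside.
There are look-alikes about, which are no part of the job. Leave any purple or turquoise look-alike of the grey alone. What is shaped like the pink but purple is not meant.

How it is judged (in metres and radians):
On the way, in this order (a step that is already met when the one before it is completed fails the run):
1. the grey bottle has been lifted straight up, clear of the rack's rim, above its row of wells (z of grey in the frame of rack above 0.052 m and x of grey in the frame of rack between -0.04 and 0.04 m and angle between grey's own z axis and vertical below 0.25 rad), for 0.04 s.
2. it stands upright on the clamp's plate between pad and jaw, let go (z of grey in the frame of clamp between 0.004 and 0.013 m and angle between grey's own z axis and vertical below 0.1 rad and x of grey in the frame of clamp between -0.03 and 0.03 m and y of grey in the frame of clamp between -0.07 and 0.06 m and contact force between grey and the fingers below 0.05 N), for 0.2 s.
3. the jaw presses it against the pad, which is pushed about halfway in (4 to 12 mm) (z of grey in the frame of clamp between 0.004 and 0.013 m and angle between grey's own z axis and vertical below 0.1 rad and x of grey in the frame of clamp between -0.03 and 0.03 m and y of grey in the frame of clamp between -0.07 and 0.06 m and value of joint pad between 0.004 and 0.012 m), for 0.3 s.
At the end, for the whole second after the job is handed in: The grey bottle stands at rest, upright within 0.1 rad, on the clamp's plate between pad and jaw, within 25 mm of the plate's centre line and square to the pad within 0.12 rad; the pad is held pressed in by 4 to 12 mm; the pink and white bottles stand in their wells (within 0.2 rad of upright) (z of grey in the frame of clamp between 0.004 and 0.013 m and angle between grey's own z axis and vertical below 0.1 rad and x of grey in the frame of clamp between -0.025 and 0.025 m and y of grey in the frame of clamp between -0.07 and 0.06 m and value of joint pad between 0.004 and 0.012 m and angle between the y axis of grey and the y axis of clamp, either way round below 0.12 rad and linear speed of grey below 0.02 m/s and angle between each of pink, white's own z axis and vertical below 0.2 rad); the robot touches nothing.
It fails at once if the pad is pushed all the way in (over 15 mm of its 16) (value of joint pad above 0.015 m).
It fails at once if the grey bottle is tipped by more than 0.4 rad (angle between grey's own z axis and vertical above 0.4 rad).
It fails at once if the grey bottle is dropped onto the clamp (faster than 0.5 m/s within 30 mm of the plate) (horizontal distance between grey and clamp below 0.12 m and z of grey in the frame of clamp below 0.038 m and linear speed of grey above 0.5 m/s).
It fails at once if the other bottles or a bystander are moved by more than 30 mm (distance of any of pink, white, ramekin, scraper, tub from where it was at the start of the episode above 0.03 m).
It also fails if it takes over 67 s, if anything falls off the work surface, if the arm or the gripper's body presses on something with over 40 N, if the wrist force passes 120 N, or if a joint passes its speed limit or range.

ROBOT

A 6-joint arm with a two-finger parallel gripper is mounted at the origin on the work surface. World frame = base frame: x ahead of the robot, y to its left, z up, the work surface at z = 0. Lengths are in mm, angles in degrees, forces in N, time in s.
With the tool pointing down it reaches from about 350 to 850 mm from the base axis. Payload 8.1 kg.
Tool frame: the origin (TCP) lies between the finger pads; the fingertips stand 22 mm ahead of it and the grasp point (between the pads) lies 3 mm ahead of it (r.nose_length is the z of the fingertips in the tool frame, in mm); z points along the fingers, x is the direction in which the jaws open and shut, and the axes are right-handed (so a half turn about z gives the same grasp; the last joint's range is limited). The gripper opens to 85 mm and grips with 20 to 120 N. Pads are 22 mm wide; open, the fingers measure 114 mm over their backs; the gripper's body (76 mm by 85 mm) begins 54 mm behind the grasp point. The pads swing forward as they close: fully open they stand 13 mm farther back than shut.
Start: joints at [-78.69, 7.471, 85.268, -0, 87.261, -4.893], TCP at [167.448, -576.166, 253.292] pointing down, gripper open.
Joint ranges: [-169.43, 169.43], [-51.17, 129.36], [1.28, 143.12], [-76.62, 256.62], [0, 156.53], [-152.29, 152.29]. Speed limits (degrees/s): [136.94, 136.94, 159.86, 180, 180, 180].

INTERFACE

Orientations are given as [roll, pitch, yaw] about the fixed x, y, z axes, in that order (R = Rz(yaw) Ry(pitch) Rx(roll)).
In Python, from bench import r gives the robot as it stands.
- The arm moves only by the shell command python3 -m jog 'ROWS' [FORCE]. ROWS is JSON, a list of rows, each a list of 5 numbers: the shift along the tool's x, y, z in m, then the turn about the tool's z in degrees, then the opening in per cent of the stroke, from 0 (shut) to 100 (fully open). A call has 1 to 8 rows; each row is the pose to reach, as a shift and turn from the pose measured when the call began, along the tool's axes at that moment; what a row does not reach only later rows make up. A row lasts 1/10 s, in which the tool goes at most 50 mm and 8.59 degrees, less where a joint would pass 70% of its speed; a pose out of reach is approached as far as the arm can. A call with a gripper value outside its range is refused whole. The fingers move at their own pace and stop on an object; FORCE is the grip in N (left out, the last holds). Time passes only in rows, so rows that repeat a pose let the fingers close. It gives the time, the measured TCP pose, the force and the opening at its end, in the units of the state.
- r.sense(): the state, without advancing time (a new reading comes with each control period).
- r.snapshot(name): name is "scene" or "top" or "wrist"; returns a dict with "image" (400x640x3 uint8, red, green, blue), "K" (3x3 intrinsics, pixels), "T" (4x4, takes a point from camera to world coordinates); the wrist camera has in their place "tool_from_camera" (4x4, takes a point from camera to tool coordinates, whose origin is the TCP and whose axes are the tool frame's). Camera axes: x right, y down, z forward; pixel columns grow to the right and rows downward; lengths in mm; the calibration is good to about 2 mm. The wrist camera is an equidistant fisheye: a pixel r from the principal point sees the ray r / f radians off the axis. A picture is of the moment at which its call begins: read the wrist's pose just before it. There is no depth.
- r.hand_in(): hands the job in, once; it reports no verdict.
Trained networks look in a picture, given as the dict that the camera call returned (one of the last four; its "shot" number tells which), for a name from the list of things; names that differ only in an ending like _2 or _b are one class to them, and where a whole thing is asked for, a point or a joint stands for the part that bears it (a point fixed in the world has none). Each returns a list of dicts, best first, with "conf" (0 to 1); they miss things now and then, are a little off and sometimes report something else, mostly with a low value. They report only what shows in the picture. A call takes as long as a camera call. They do not tell look-alikes from the thing itself.
- r.search_frame(picture, label): "bbox" ([left, top, right, bottom] in pixels, round what is visible of it).
- r.pinpoint(picture, label): "uv" ([column, row] in pixels: a listed point, or the origin of a listed thing).
The state is a dict: "time": time; "joint_pos": joint angles; "qd": joint speeds; "joint_efforts": joint torques, N m; "tool_pos": TCP position; "tcp_rot": TCP orientation; "ft_force": force on the tool from outside, world axes, zero at the start; "wrist_torque": the same for the moment, N m; "finger_gap": finger opening in mm.
Only numpy, scipy, OpenCV 4.12 (cv2) and the standard library are available. Lean on these libraries where they do the work, as an engineer would, in place of code of your own. Each camera call takes 0.05 s, during which the arm holds its last target. There are 200 camera calls.

## Working session

There is one attempt and no reset: what is moved stays moved. The work goes in short steps, Python scripts to look and compute and a shell command to move; the robot and the scene stay as the last step left them, time stands still between calls to the robot, and variables do not carry over. Pictures are saved under pics/ and viewed, about 8 in all and at most 12, crops included, and the job is handed in when it is done.

```bash
mkdir -p pics; ls; cat > h.py <<'E'
from bench import r
import numpy as np, cv2
def ray(p,uv):
    K=np.array(p["K"]);T=np.array(p["T"]);d=T[:3,:3]@np.linalg.inv(K)@[uv[0],uv[1],1];return T[:3,3],d
def atz(p,uv,z):
    o,d=ray(p,uv);return o+d*(z-o[2])/d[2]
def proj(p,X):
    T=np.linalg.inv(np.array(p["T"]));K=np.array(p["K"]);X=np.atleast_2d(X);c=X@T[:3,:3].T+T[:3,3];c=c@K.T;return c[:,:2]/c[:,2:]
def save(p,n): cv2.imwrite("pics/"+n,p["image"][:,:,::-1])
E
python3 - <<'E'
from h import *
np.set_printoptions(precision=1,suppress=True)
for n in("scene","top"):
    p=r.snapshot(n);save(p,n+"0.png");print(n,np.array(p["T"]).round(2).tolist())
    for l in("grey","rack","clamp","jaw_push","pad_face","ramekin","scraper","tub","pink","white"):
        q=r.pinpoint(p,l)[:4]
        print(l,[(np.round(x["uv"],1).tolist(),round(x["conf"],2),atz(p,x["uv"],50 if l in("jaw_push","pad_face") else 5 if l in("grey","pink","white") else 0)[:2].round().tolist()) for x in q])
print(r.sense())
E
```

```text
pics
scene [[-0.09, 0.66, -0.75, 1499.27], [1.0, 0.07, -0.07, 39.04], [0.01, -0.75, -0.66, 892.49], [0.0, 0.0, 0.0, 1.0]]
grey [([162.7, 217.3], 0.8, [601.0, -411.0]), ([238.4, 169.3], 0.63, [393.0, -264.0]), ([214.8, 203.7], 0.61, [539.0, -295.0])]
rack [([250.8, 206.7], 0.92, [535.0, -203.0])]
clamp [([389.1, 211.5], 0.68, [518.0, 148.0])]
jaw_push [([436.5, 198.2], 0.68, [512.0, 259.0])]
pad_face []
ramekin [([402.6, 282.0], 0.65, [745.0, 174.0])]
scraper [([345.4, 275.0], 0.66, [737.0, 48.0])]
tub [([233.8, 270.1], 0.92, [748.0, -203.0])]
pink [([281.5, 207.8], 0.94, [537.0, -124.0]), ([292.1, 167.1], 0.7, [368.0, -118.0])]
white [([251.1, 202.5], 0.94, [525.0, -204.0]), ([253.1, 205.2], 0.68, [535.0, -197.0]), ([432.7, 200.7], 0.64, [471.0, 260.0])]
top [[-0.02, -0.99, 0.1, 459.11], [-1.0, 0.02, 0.01, -68.2], [-0.01, -0.1, -0.99, 1126.35], [0.0, 0.0, 0.0, 1.0]]
grey [([482.7, 191.7], 0.67, [594.0, -424.0]), ([417.7, 281.0], 0.63, [394.0, -265.0]), ([429.5, 212.5], 0.61, [549.0, -299.0])]
rack [([385.4, 222.3], 0.77, [529.0, -198.0])]
clamp [([241.4, 238.2], 0.65, [501.0, 136.0])
[... 227 characters left out ...]
0, 49.0]), ([427.2, 214.2], 0.34, [545.0, -295.0])]
tub [([387.1, 127.3], 0.9, [753.0, -210.0]), ([278.1, 133.2], 0.19, [746.0, 47.0])]
pink [([355.3, 289.8], 0.7, [377.0, -123.0]), ([353.1, 223.6], 0.6, [528.0, -123.0])]
white [([387.6, 219.2], 0.87, [536.0, -202.0]), ([234.4, 234.5], 0.25, [509.0, 151.0])]
{'time': 1.1, 'joint_pos': array([-78.7,   7.5,  85.3,  -0. ,  87.3,  -4.9]), 'qd': array([-0. , -0.1,  0. , -0.1,  0. , -0. ]), 'joint_efforts': array([ -0. , -56.9, -50.1,   0. ,   0. ,  -0. ]), 'tool_pos': array([ 167.5, -576.2,  253.3]), 'tcp_rot': array([180. ,  -0. , -73.8]), 'ft_force': array([-0.3, -0. ,  0.3]), 'wrist_torque': array([0., 0., 0.]), 'finger_gap': 85.6007731881382}
```

```bash
python3 - <<'E'
import cv2
a=cv2.imread("pics/top0.png");b=cv2.imread("pics/scene0.png")
cv2.imwrite("pics/topc.png",cv2.resize(a[100:320,140:520],None,fx=2.1,fy=2.1,interpolation=cv2.INTER_CUBIC))
cv2.imwrite("pics/scenec.png",cv2.resize(b[120:340,120:500],None,fx=2.1,fy=2.1,interpolation=cv2.INTER_CUBIC))
E
```

```text
(no output)
```

View pics/topc.png

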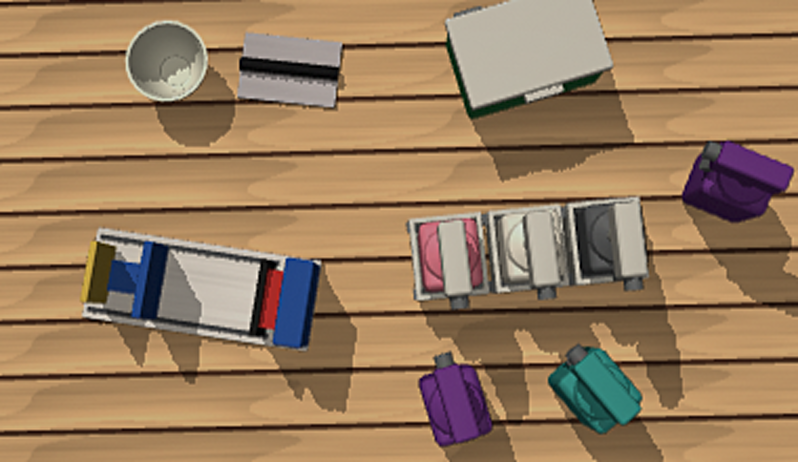

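View pics/scenec.png

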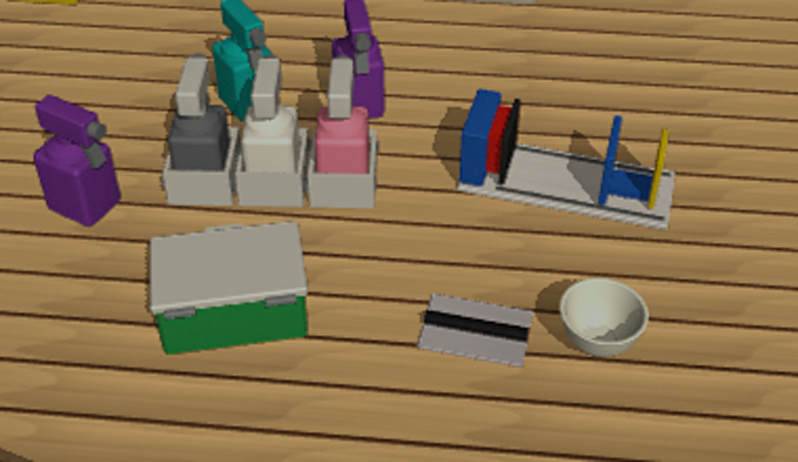

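The top view shows grey in the rack's -y (right) well at about crop (600,240), with its nozzle towards -x. The clamp is on the left, with its pad to the right, its jaw slightly closed and its tab at (97,272). The three free-standing bottles (two purple, one turquoise) are look-alikes. Next I'll fit the rack and clamp poses from their corners.

```bash
cat >> h.py <<'E'
from scipy.optimize import least_squares
def tf(q,P):
    c,s=np.cos(q[2]),np.sin(q[2]);P=np.atleast_2d(P).astype(float);return np.c_[q[0]+c*P[:,0]-s*P[:,1],q[1]+s*P[:,0]+c*P[:,1],P[:,2]]
def fit(p,P,uv,q0):
    s=least_squares(lambda q:(proj(p,tf(q,P))-uv).ravel(),q0,x_scale=[10,10,.1]);return s.x,s.fun.reshape(-1,2)
E
python3 - <<'E'
from h import *
np.set_printoptions(precision=2,suppress=True)
p=r.snapshot("top")
c=lambda L:np.array(L)/2.1+[140,100]
X,Y=43,122   # rack outer: 3 wells pitch 84 + 66/2+5
rq,e=fit(p,[[X,Y,50],[X,-Y,50],[-X,-Y,50],[-X,Y,50]],c([(408,219),(640,197),(648,283),(416,300)]),[530,-200,.08]);print("rack",rq,np.degrees(rq[2]),e.tolist())
cq,e=fit(p,[[50,125,8],[-50,125,8],[50,-95,8]],c([(98,229),(82,317),(258,258)]),[510,140,-.17]);print("clamp",cq,np.degrees(cq[2]),e.tolist())
im=cv2.resize(p["image"][100:320,140:520],None,fx=2.1,fy=2.1,interpolation=cv2.INTER_CUBIC)[:,:,::-1].copy()
def poly(q,P,col):
    u=((proj(p,tf(q,P))-[140,100])*2.1).round().astype(int);cv2.polylines(im,[u],True,col,1)
rect=lambda x0,x1,y0,y1,z:[[x0,y0,z],[x1,y0,z],[x1,y1,z],[x0,y1,z]]
poly(rq,rect(-X,X,-Y,Y,50),(0,255,0))
poly(cq,rect(-50,50,-125,125,8),(0,255,0));poly(cq,rect(-40,40,-125,-95,88),(0,255,255))
g=tf(rq,[0,-84,5])[0];poly([g[0],g[1],rq[2]],rect(-44,28,-13,13,155),(0,0,255))
cv2.imwrite("pics/ov.png",im)
h=cv2.cvtColor(p["image"],cv2.COLOR_RGB2HSV)
m=cv2.inRange(h,(20,120,90),(35,255,255));m[:, :140]=0;m[:,320:]=0;m[:190]=0;m[280:]=0
n,l,s,ce=cv2.connectedComponentsWithStats(m);i=1+s[1:,4].argmax();print("yellow",s[i],ce[i],atz(p,ce[i],84))
print("grey",g)
E
```

```text
rack [ 533.31 -205.47    0.06] 3.387962078151116 [[0.37573828350053873, -0.110909627099403], [-0.34360202909624604, 1.150212534459115], [0.07837307481469225, -1.0835789089328784], [-0.10801725249336869, 0.06708720656365585]]
clamp [501.71 159.45  -0.17] -9.472579194514832 [[-5.989900830526665, -0.29248501261275806], [-5.789161861378176, 0.817114133965589], [11.733200811885752, -0.7747788478008601]]
yellow [178 215   8  29  99] [181.76 229.18] [519.86 248.63  84.  ]
grey [ 538.28 -289.32    5.  ]
```

View pics/ov.png

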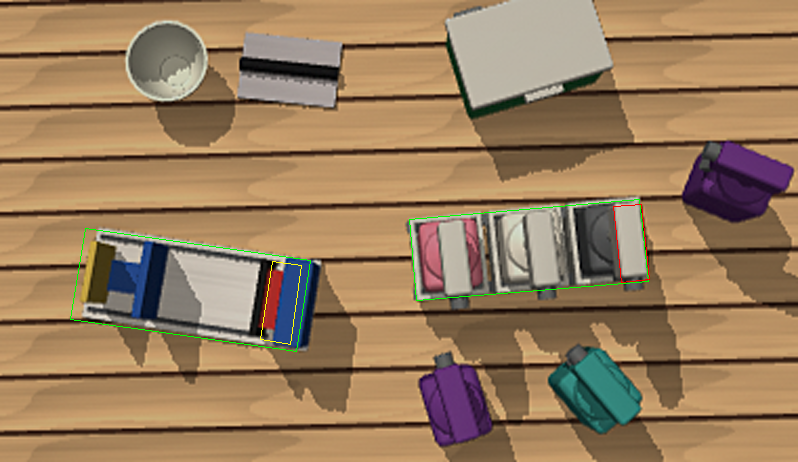

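The rack fit matches, and the predicted head outline lands on grey's head. The clamp overlay is about 12 px too far left because one of my corner assignments was wrong, so I'll refit it with the -y end corners at crop (320,261) and (307,349).

```bash
python3 - <<'E'
from h import *
np.set_printoptions(precision=2,suppress=True)
p=r.snapshot("top")
c=lambda L:np.array(L)/2.1+[140,100]
cq,e=fit(p,[[50,125,8],[-50,125,8],[50,-125,8],[-50,-125,8]],c([(98,229),(82,317),(320,262),(306,349)]),[510,140,-.17]);print("clamp",cq,np.degrees(cq[2]),e.tolist())
h=cv2.cvtColor(p["image"],cv2.COLOR_RGB2HSV)
# tab rear-top edge, jaw
for z,uv in((84,(87,272)),(84,(87,242)),(84,(87,300))):
    w=atz(p,c([uv])[0],z); d=w[:2]-cq[:2];cc,s=np.cos(cq[2]),np.sin(cq[2]);print("tab?",w,cc*d[0]+s*d[1],-s*d[0]+cc*d[1])
im=cv2.resize(p["image"][195:285,170:300],None,fx=6,fy=6,interpolation=cv2.INTER_CUBIC)[:,:,::-1].copy()
def poly(q,P,col):
    u=((proj(p,tf(q,P))-[170,195]+.5)*6).round().astype(int);cv2.polylines(im,[u],True,col,1)
rect=lambda x0,x1,y0,y1,z:[[x0,y0,z],[x1,y0,z],[x1,y1,z],[x0,y1,z]]
poly(cq,rect(-50,50,-125,125,8),(0,255,0));poly(cq,rect(-40,40,-125,-95,88),(0,255,255))
poly(cq,rect(-40,40,-78,-70,86),(0,0,255))
j=15
poly(cq,rect(-32,32,125-j-8,125-j,84),(255,0,255));poly(cq,rect(-40,40,60-j,60-j,86),(255,0,255))
cv2.imwrite("pics/ov2.png",im)
E
```

```text
clamp [501.91 147.13  -0.17] -9.684522083776377 [[-0.5677307768256412, -0.6967377449842331], [-0.478002000250342, 0.38905468720534486], [0.4980424493947453, -0.8587640151387177], [0.535528081657958, 1.113309504098936]]
tab? [519.14 249.33  84.  ] -0.2100278994277538 103.64260968581107
tab? [549.9  249.52  84.  ] 30.078522145215548 108.99902900412874
tab? [490.6  249.16  84.  ] -28.316464272745357 98.67208919086484
```

View pics/ov2.png

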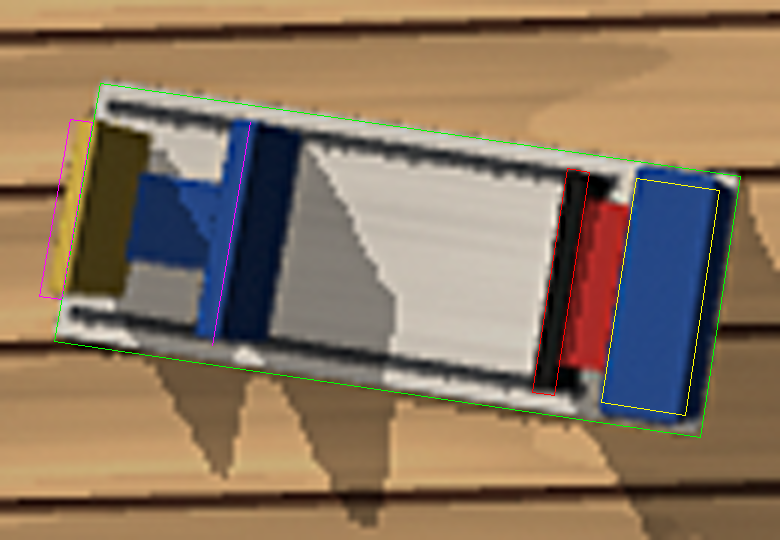

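The clamp fit is good: centre (502,147), yaw about -9.6°, and the pad and plate overlays coincide. The tab's rear face is near clamp y≈106, so the jaw is at about 19 mm. I'll work out the approach next.

```bash
cat >> h.py <<'E'
from scipy.spatial.transform import Rotation as R
RK=(533.3,-205.5,np.radians(3.8)); CL=(501.9,147.1,np.radians(-9.6))
def go(w,yaw):
    s=r.sense();Rm=R.from_euler("xyz",s["tcp_rot"],degrees=True).as_matrix()
    d=(Rm.T@(np.array(w)-s["tool_pos"]))/1000;t=-((yaw-s["tcp_rot"][2]+180)%360-180)
    print("shift",d.round(4),"turn",round(t,2),"| t",round(s["time"],1),"pos",s["tool_pos"].round(1),s["tcp_rot"].round(1),"gap",round(s["finger_gap"],1),"F",s["ft_force"].round(1))
E
python3 -c "
from h import *
w=tf(RK,[-3,-84,255])[0];print(w);go(w,3.8-90)"
```

```text
[ 535.87360323 -289.51414504  255.        ]
shift [-0.1725 -0.4338 -0.0017] turn 12.4 | t 1.2 pos [ 167.5 -576.2  253.3] [-180.    -0.   -73.8] gap 85.5 F [ 0.4  0.4 -0.3]
```

```bash
python3 -m jog '[[-0.0215,-0.0542,0,2,100],[-0.043,-0.108,0,4,100],[-0.0645,-0.1625,0,6,100],[-0.086,-0.217,0,8,100],[-0.108,-0.271,0,10,100],[-0.129,-0.325,0,12.4,100],[-0.151,-0.38,0,12.4,100],[-0.1725,-0.4338,-0.0017,12.4,100]]' 30
python3 -m jog '[[0,0,0,0,100]]'; python3 - <<'E'
from h import *
go(tf(RK,[-3,-84,255])[0],3.8-90)
s=r.sense();p=r.snapshot("wrist");save(p,"w1.png");print(p["K"],np.round(p["tool_from_camera"],3).tolist())
a=r.snapshot("top");b=a["image"][180:270,370:500];cv2.imwrite("pics/x.png",b)
E
```

```text
time: 2.0
tool_pos: [484.6, -329.0, 254.2]
tcp_rot: [-180.0, -0.0, -86.2]
ft_force: [2.0, -0.9, -1.4]
finger_gap: 85.6
time: 2.1
tool_pos: [488.6, -324.7, 254.3]
tcp_rot: [-179.9, 0.1, -85.9]
ft_force: [-0.6, -0.0, -0.2]
finger_gap: 85.5
shift [-0.0317 -0.0497 -0.0006] turn 0.32 | t 2.1 pos [ 488.6 -324.7  254.3] [-1.799e+02  1.000e-01 -8.590e+01] gap 85.5 F [-0.6 -0.  -0.2]
[[309.70691629   0.         316.92502285]
 [  0.         309.70691629 198.73853523]
 [  0.           0.           1.        ]] [[1.0, -0.001, 0.001, 0.303], [0.0, 0.961, 0.275, -69.927], [-0.001, -0.275, 0.961, -119.206], [0.0, 0.0, 0.0, 1.0]]
```

View pics/w1.png

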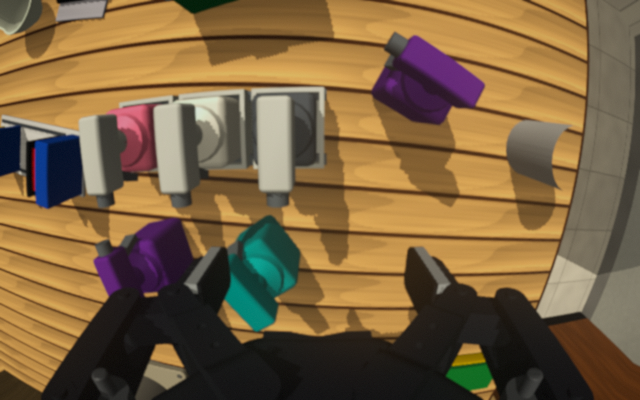

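The wrist view shows the grey bottle's head at about (258–293, 96–193), the rightmost of the three, with clear space on both sides for the fingers. I'll locate it in world coordinates.

```bash
cat >> h.py <<'E'
def wpt(p,s,uv,z):
    K=p["K"];v=np.array([uv[0]-K[0][2],uv[1]-K[1][2]])/K[0][0];th=np.hypot(*v);d=np.r_[v/th*np.sin(th),np.cos(th)]
    T=np.eye(4);T[:3,:3]=R.from_euler("xyz",s["tcp_rot"],degrees=True).as_matrix();T[:3,3]=s["tool_pos"];T=T@np.array(p["tool_from_camera"])
    d=T[:3,:3]@d;return T[:3,3]+d*(z-T[2,3])/d[2]
def loc(q,w):
    d=np.array(w)[:2]-q[:2];c,s=np.cos(q[2]),np.sin(q[2]);return np.array([c*d[0]+s*d[1],-s*d[0]+c*d[1]])
E
python3 - <<'E'
from h import *
s=r.sense();p=r.snapshot("wrist")
for uv in [(258,97),(291,97),(259,192),(293,192),(275,97),(276,192)]:
    w=wpt(p,s,uv,155);print(uv,w.round(1),loc(RK,w).round(1))
go(tf(RK,[-3,-84,255])[0],3.8-90)
E
```

```text
(258, 97) [ 564.1 -281.7  155. ] [ 25.7 -78.1]
(291, 97) [ 565.1 -305.   155. ] [  25.1 -101.4]
(259, 192) [ 495.2 -285.1  155. ] [-43.3 -76.9]
(293, 192) [ 496.9 -310.2  155. ] [ -43.3 -102.1]
(275, 97) [ 564.6 -293.8  155. ] [ 25.3 -90.1]
(276, 192) [ 496.  -297.7  155. ] [-43.3 -89.6]
shift [-0.0358 -0.0538 -0.0009] turn 0.07 | t 2.2 pos [ 484.6 -328.9  254.1] [180.   -0.  -86.1] gap 85.5 F [ 0.5 -1.   0.8]
```

```bash
python3 -m jog '[[-0.018,-0.027,0,0,100],[-0.034,-0.054,0,0,100],[-0.034,-0.054,0,0,100],[-0.034,-0.054,0,0,100]]'
python3 - <<'E'
from h import *
s=r.sense();p=r.snapshot("wrist");save(p,"w2.png")
for l in("grey","white"):print(l,[(x["bbox"],x["conf"]) for x in r.search_frame(p,l)][:4])
go(tf(RK,[-3,-87,255])[0],3.8-90)
E
```

```text
time: 2.65
tool_pos: [535.4, -292.3, 253.9]
tcp_rot: [179.9, -0.0, -86.2]
ft_force: [-0.4, -0.4, -0.2]
finger_gap: 85.2
grey [([241.6, 251.2, 324.8, 339.1], 0.69), ([283.1, 142.1, 346.3, 264.3], 0.65), ([395.2, 93.8, 510.8, 171.3], 0.58)]
white [([0.0, 153.9, 35.5, 209.6], 0.73), ([190.1, 137.8, 268.8, 250.6], 0.61), ([7.2, 5.8, 46.3, 56.5], 0.2)]
shift [-0.     -0.0011 -0.001 ] turn -0.04 | t 2.8 pos [ 535.  -292.6  254. ] [180.   -0.  -86.2] gap 85.3 F [-0.1  0.1  0.4]
```

View pics/w2.png

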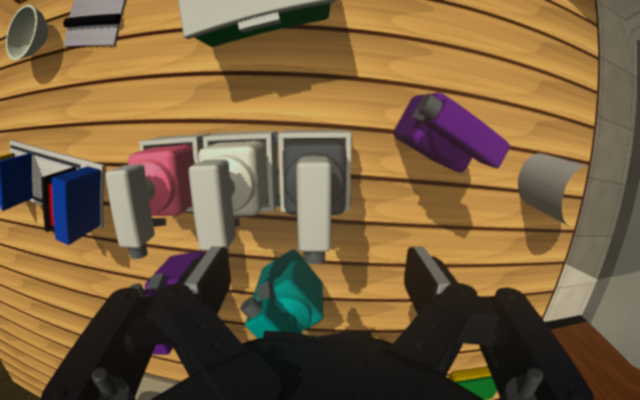

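The head is centred between the pads (column about 314 against 317), so I'll descend and grip.

```bash
python3 -m jog '[[0,0,0.035,0,100],[0,0,0.07,0,100],[0,0,0.1,0,100],[0,0,0.12,0,100],[0,0,0.12,0,100],[0,0,0.12,0,100]]' && python3 -m jog '[[0,0,0,0,5],[0,0,0,0,5],[0,0,0,0,5],[0,0,0,0,5],[0,0,0,0,5],[0,0,0,0,5],[0,0,0,0,5],[0,0,0,0,5]]' 40
```

```text
time: 3.4
tool_pos: [534.4, -293.4, 134.5]
tcp_rot: [179.9, -0.0, -86.3]
ft_force: [-0.6, -0.6, 0.4]
finger_gap: 85.5
time: 4.2
tool_pos: [534.7, -293.5, 135.1]
tcp_rot: [180.0, -0.1, -86.3]
ft_force: [-0.0, 0.8, 5.5]
finger_gap: 25.4
```

```bash
python3 -m jog '[[0,0,-0.01,0,5],[0,0,-0.025,0,5],[0,0,-0.045,0,5],[0,0,-0.065,0,5],[0,0,-0.085,0,5],[0,0,-0.11,0,5],[0,0,-0.12,0,5],[0,0,-0.12,0,5]]'
python3 - <<'E'
from h import *
p=r.snapshot("scene");save(p,"s1.png");cv2.imwrite("pics/s1.png",cv2.resize(p["image"][60:260,120:460],None,fx=2.2,fy=2.2)[:,:,::-1])
s=r.sense();q=r.snapshot("wrist");print([(x["uv"],x["conf"]) for x in r.pinpoint(q,"grey")][:3])
w=tf(CL,[-3,-28,260])[0];print(w);go(w,-9.6-90)
E
```

```text
time: 5.0
tool_pos: [535.7, -294.0, 258.0]
tcp_rot: [-179.8, -0.2, -86.3]
ft_force: [0.1, 0.2, -0.4]
finger_gap: 25.5
[([316.6, 189.6], 0.75), ([423.3, 127.3], 0.57)]
[494.27248698 119.9924172  260.        ]
shift [-0.4147  0.0132 -0.0063] turn 13.3 | t 5.2 pos [ 534.2 -293.   253.6] [179.9   0.  -86.3] gap 25.9 F [ 0.6  0.1 -1.6]
```

View pics/s1.png

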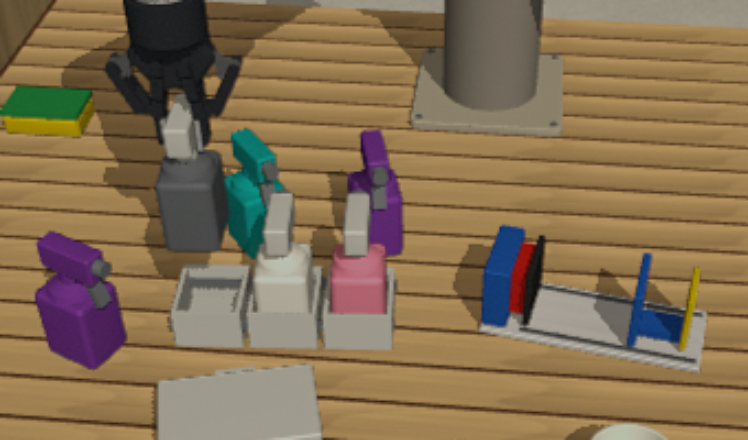

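Grey hangs upright above the rack. I'll raise it another 70 mm first so that its base clears the other bottles' heads, which reach 155 mm, and then carry it across.

```bash
python3 -m jog '[[0,0,-0.025,0,5],[0,0,-0.05,0,5],[0,0,-0.07,0,5],[0,0,-0.07,0,5],[0,0,-0.07,0,5]]' && python3 -m jog '[[-0.03,0.001,0,1,5],[-0.065,0.002,0,3,5],[-0.105,0.003,0,5,5],[-0.145,0.004,0,7,5],[-0.185,0.005,0,9,5],[-0.225,0.007,0,11,5],[-0.265,0.008,0,12,5],[-0.3,0.009,0,13,5]]' && python3 -m jog '[[-0.02,0,0,0,5],[-0.02,0,0,0,5],[-0.02,0,0,0,5]]'; python3 -c "
from h import *
w=tf(CL,[-3,-28,260])[0];go(w,-9.6-90)"
```

```text
time: 5.65
tool_pos: [534.1, -292.9, 322.0]
tcp_rot: [179.8, 0.1, -86.3]
ft_force: [0.6, -0.2, -2.2]
finger_gap: 25.8
time: 6.45
tool_pos: [504.4, 7.8, 319.6]
tcp_rot: [179.6, 0.0, -99.3]
ft_force: [0.8, 0.5, -1.0]
finger_gap: 25.2
time: 6.75
tool_pos: [506.9, 27.7, 317.4]
tcp_rot: [179.4, -0.0, -99.2]
ft_force: [-0.7, -0.2, -1.4]
finger_gap: 25.6
shift [-0.0891  0.0267  0.0577] turn 0.35 | t 6.8 pos [506.9  27.7 317.4] [179.4  -0.  -99.2] gap 25.6 F [-0.7 -0.2 -1.4]
```

```bash
python3 -m jog '[[-0.025,0.008,0,0,5],[-0.055,0.017,0,0,5],[-0.08,0.025,0,0,5],[-0.089,0.027,0,0.3,5],[-0.089,0.027,0,0.3,5],[-0.089,0.027,0,0.3,5]]'; python3 - <<'E'
from h import *
t=r.snapshot("top");c=r.snapshot("scene");s=r.sense();p=r.snapshot("wrist")
a=np.hstack([p["image"][60:360],]);
b=cv2.resize(c["image"][40:260,300:560],(640,542))
cv2.imwrite("pics/c1.png",np.hstack([cv2.resize(p["image"],(480,300)),cv2.resize(b,(320,300))])[:,:,::-1])
go(tf(CL,[-3,-28,160])[0],-9.6-90)
E
```

```text
time: 7.35
tool_pos: [494.7, 118.7, 317.1]
tcp_rot: [179.4, -0.1, -99.6]
ft_force: [0.2, -0.6, -0.2]
finger_gap: 25.6
shift [-0.0013 -0.0009  0.1575] turn -0.03 | t 7.5 pos [494.8 118.7 317.5] [ 1.794e+02 -1.000e-01 -9.960e+01] gap 25.6 F [ 0.2  0.6 -2. ]
```

View pics/c1.png

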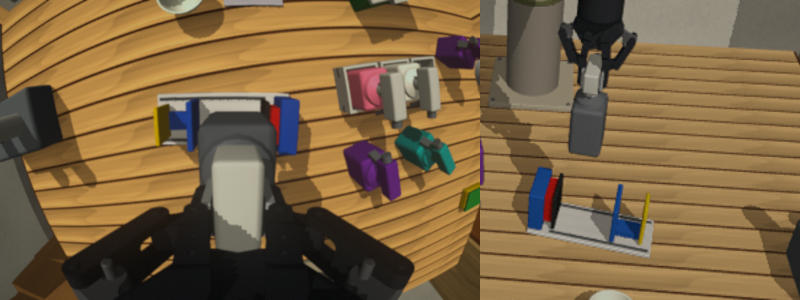

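The wrist and scene views show the bottle hanging upright over the open gap, square to the plate. I'll shift 8 mm towards the jaw for margin and descend to just above the plate.

```bash
python3 -m jog '[[-0.005,-0.001,0.02,0,5],[-0.009,-0.001,0.05,0,5],[-0.009,-0.001,0.08,0,5],[-0.009,-0.001,0.11,0,5],[-0.009,-0.001,0.13,0,5],[-0.009,-0.001,0.13,0,5],[-0.009,-0.001,0.13,0,5]]'; python3 - <<'E'
from h import *
s=r.sense();p=r.snapshot("wrist");c=r.snapshot("scene")
b=cv2.resize(c["image"][100:240,340:480],(400,400))
cv2.imwrite("pics/c2.png",np.hstack([cv2.resize(p["image"][80:320,200:440],(400,400)),b])[:,:,::-1])
go(tf(CL,[-3,-20,146])[0],-9.6-90)
E
```

```text
time: 8.2
tool_pos: [496.0, 127.0, 187.9]
tcp_rot: [179.4, -0.1, -99.7]
ft_force: [0.2, -0.3, -0.5]
finger_gap: 25.6
shift [-0.0003  0.0012  0.0434] turn -0.05 | t 8.3 pos [497.  127.4 189.4] [179.6  -0.  -99.7] gap 26.1 F [-0.4 -0.5 -1.3]
```

View pics/c2.png

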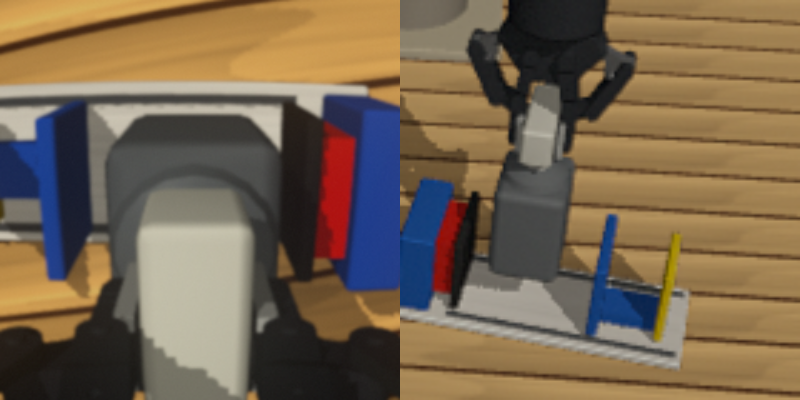

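The bottle is between the jaw and the pad, square, with gaps on both sides. I'll lower it slowly now.

```bash
python3 -m jog '[[0,0,0.015,0,5],[0,0,0.03,0,5],[0,0,0.041,0,5],[0,0,0.044,0,5],[0,0,0.044,0,5],[0,0,0.044,0,5]]' && python3 -m jog '[[0,0,0.002,0,5],[0,0,0.004,0,5],[0,0,0.005,0,5],[0,0,0.006,0,5],[0,0,0.006,0,5],[0,0,0.006,0,5]]'
```

```text
time: 8.9
tool_pos: [496.9, 127.5, 145.6]
tcp_rot: [179.6, -0.0, -99.7]
ft_force: [-0.9, -0.9, -0.4]
finger_gap: 25.6
time: 9.5
tool_pos: [496.8, 127.4, 139.6]
tcp_rot: [179.6, -0.0, -99.7]
ft_force: [0.9, 0.0, -1.1]
finger_gap: 25.6
```

```bash
python3 -m jog '[[0,0,0.001,0,5],[0,0,0.002,0,5],[0,0,0.002,0,5],[0,0,0.002,0,5]]' && python3 -m jog '[[0,0,0.0005,0,5],[0,0,0.001,0,5],[0,0,0.001,0,5]]'
```

```text
time: 9.9
tool_pos: [497.1, 127.6, 138.3]
tcp_rot: [179.6, 0.0, -99.7]
ft_force: [-2.3, 0.7, 5.5]
finger_gap: 25.2
time: 10.2
tool_pos: [497.4, 127.7, 138.2]
tcp_rot: [179.6, 0.0, -99.7]
ft_force: [-3.3, 1.7, 8.5]
finger_gap: 25.7
```

Contact with the plate came at z≈138.3, as predicted. I'll release and retract straight up.

```bash
python3 -m jog '[[0,0,-0.0008,0,5],[0,0,-0.0008,0,20],[0,0,-0.0008,0,45],[0,0,-0.0008,0,70],[0,0,-0.0008,0,80],[0,0,-0.0008,0,80],[0,0,-0.0008,0,80]]' && python3 -m jog '[[0,0,-0.01,0,80],[0,0,-0.03,0,80],[0,0,-0.06,0,80],[0,0,-0.1,0,80],[0,0,-0.14,0,80],[0,0,-0.15,0,80],[0,0,-0.15,0,80]]'; python3 - <<'E'
from h import *
s=r.sense();p=r.snapshot("wrist");c=r.snapshot("scene")
b=cv2.resize(c["image"][100:240,340:480],(400,400))
cv2.imwrite("pics/c3.png",np.hstack([cv2.resize(p["image"][80:320,200:440],(400,400)),b])[:,:,::-1])
print([(x["uv"],x["conf"],loc(CL,wpt(p,s,x["uv"],8))) for x in r.pinpoint(p,"grey")][:3])
print([(x["uv"],x["conf"],loc(CL,wpt(p,s,x["uv"],50))) for x in r.pinpoint(p,"jaw_push")][:3])
go(tf(CL,[0,150,290])[0],-9.6-90)
E
```

```text
time: 10.9
tool_pos: [497.4, 127.7, 139.0]
tcp_rot: [179.6, 0.0, -99.6]
ft_force: [0.1, 0.1, 0.6]
finger_gap: 68.5
time: 11.6
tool_pos: [499.6, 127.7, 292.3]
tcp_rot: [179.9, 0.1, -99.6]
ft_force: [0.7, -0.2, 0.1]
finger_gap: 68.2
[([553.2, 198.8], 0.97, array([ -45.06047668, -420.55483436])), ([315.6, 162.1], 0.88, array([  5.55698436, -17.93309058])), ([604.9, 75.8], 0.6, array([ 186.59921367, -541.45350437]))]
[([215.0, 172.8], 0.69, array([  0.77893825, 105.92125109]))]
shift [-0.1702 -0.001  -0.0032] turn -0.05 | t 11.8 pos [497.4 127.4 286.9] [179.5  -0.  -99.6] gap 68.2 F [ 0.4 -0.2 -0.6]
```

View pics/c3.png

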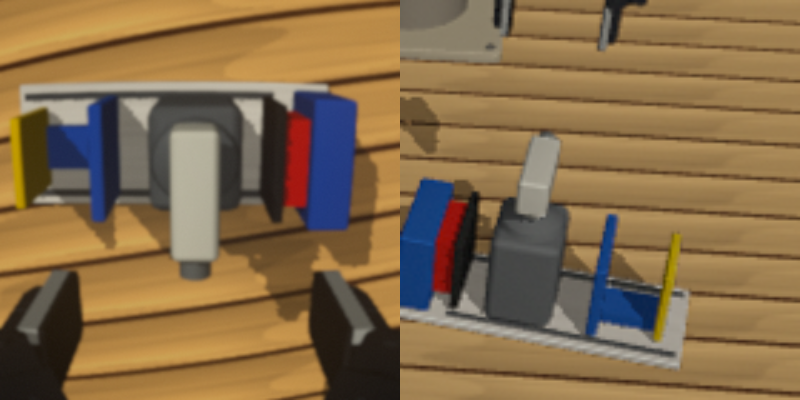

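Grey stands upright in the clamp at about clamp (+5,-18), with its nozzle out over the -x long edge. The tab's rear face is at y≈106. I'll shut the fingers and go behind the tab.

```bash
python3 -m jog '[[-0.03,0,0,0,0],[-0.065,0,0,0,0],[-0.1,0,0,0,0],[-0.135,0,0,0,0],[-0.16,-0.001,0,0,0],[-0.17,-0.001,0,0,0],[-0.17,-0.001,0,0,0],[-0.17,-0.001,0,0,0]]' && python3 -m jog '[[0,0,0.04,0,0],[0,0,0.08,0,0],[0,0,0.12,0,0],[0,0,0.16,0,0],[0,0,0.2,0,0],[0,0,0.225,0,0],[0,0,0.225,0,0],[0,0,0.225,0,0]]'; python3 - <<'E'
from h import *
go(tf(CL,[0,125,62])[0],-9.6-90);print(loc(CL,r.sense()["tool_pos"]))
s=r.sense();p=r.snapshot("wrist")
print([(x["uv"],x["conf"],loc(CL,wpt(p,s,x["uv"],50))) for x in r.pinpoint(p,"jaw_push")][:3])
E
```

```text
time: 12.6
tool_pos: [526.5, 293.8, 285.8]
tcp_rot: [179.4, -0.1, -99.7]
ft_force: [-0.2, 0.2, 0.6]
finger_gap: -0.1
time: 13.4
tool_pos: [524.3, 292.8, 61.4]
tcp_rot: [179.4, -0.1, -99.7]
ft_force: [0.2, -0.7, 0.8]
finger_gap: 0.2
shift [ 0.0224 -0.0023 -0.0006] turn -0.13 | t 13.4 pos [524.3 292.8  61.4] [ 1.794e+02 -1.000e-01 -9.970e+01] gap 0.2 F [ 0.2 -0.7  0.8]
[ -2.24180957 147.35621369]
[([400.2, 255.8], 0.65, array([  1.61800861, 106.80703965]))]
```

```bash
python3 -m jog '[[0.008,-0.002,0,0,0],[0.016,-0.002,0,0,0],[0.02,-0.002,0,0,0],[0.02,-0.002,0,0,0]]'; for i in 1; do python3 -m jog '[[0.002,0,0,0,0],[0.004,0,0,0,0],[0.004,0,0,0,0]]'; done; python3 -m jog '[[0.002,0,0,0,0],[0.004,0,0,0,0],[0.004,0,0,0,0]]'; python3 -c "
from h import *
print(loc(CL,r.sense()['tool_pos']))"
```

```text
time: 13.9
tool_pos: [524.9, 273.2, 64.2]
tcp_rot: [179.6, 0.0, -99.7]
ft_force: [0.4, 0.7, 1.1]
finger_gap: -0.3
time: 14.2
tool_pos: [524.8, 270.4, 65.1]
tcp_rot: [179.7, 0.2, -99.7]
ft_force: [-0.3, 5.0, 3.1]
finger_gap: -0.1
time: 14.5
tool_pos: [524.6, 267.5, 65.9]
tcp_rot: [179.8, 0.3, -99.7]
ft_force: [0.7, 5.7, 2.7]
finger_gap: -0.3
[  2.26501838 122.51644236]
```

Contact came near TCP clamp-y≈125. I'll push about 40 mm slowly and then measure again.

```bash
python3 -m jog '[[0.003,0,0.001,0,0],[0.006,0,0.002,0,0],[0.009,0,0.003,0,0],[0.012,0,0.003,0,0],[0.015,0,0.003,0,0],[0.018,0,0.003,0,0],[0.02,0,0.003,0,0],[0.02,0,0.003,0,0]]'; python3 -m jog '[[0.003,0,0,0,0],[0.006,0,0,0,0],[0.009,0,0.001,0,0],[0.012,0,0.001,0,0],[0.015,0,0.001,0,0],[0.018,0,0.002,0,0],[0.02,0,0.002,0,0],[0.02,0,0.002,0,0]]'; cat > m.py <<'E'
from h import *
s=r.sense();print("tcp",loc(CL,s['tool_pos']).round(1),s["tool_pos"].round(1),s["tcp_rot"].round(1),s["ft_force"].round(1),round(s["time"],1))
p=r.snapshot("wrist");
for l,z in(("jaw_push",50),("pad_face",50),("grey",8)):
    print("wrist",l,[(round(x["conf"],2),loc(CL,wpt(p,s,x["uv"],z)).round(1).tolist()) for x in r.pinpoint(p,l)][:3])
t=r.snapshot("top");c=r.snapshot("scene")
for n,q in(("top",t),("scene",c)):
  for l,z in(("jaw_push",50),("pad_face",50),("grey",8)):
    print(n,l,[(round(x["conf"],2),loc(CL,atz(q,x["uv"],z)).round(1).tolist()) for x in r.pinpoint(q,l)][:4])
  h=cv2.cvtColor(q["image"],cv2.COLOR_RGB2HSV);m=cv2.inRange(h,(0,150,60),(6,255,255))|cv2.inRange(h,(174,150,60),(180,255,255))
  k,l,st,ce=cv2.connectedComponentsWithStats(m)
  print(n,"red",[(a.tolist()) for a in st[1:] if a[4]>15])
a=lambda q,x0,y0:cv2.resize(q["image"][y0:y0+100,x0:x0+133],(532,400),interpolation=cv2.INTER_CUBIC)
import sys
cv2.imwrite("pics/"+sys.argv[1],np.hstack([cv2.resize(p["image"],(400,400))[:, :268],a(c,345,130)])[:,:,::-1] if 0 else np.vstack([np.hstack([a(c,345,130)[:, :400],a(t,170,190)[:, :400]])])[:,:,::-1])
E
python3 m.py d1.png
```

```text
time: 15.3
tool_pos: [521.8, 249.7, 65.4]
tcp_rot: [179.9, 0.5, -99.7]
ft_force: [-8.0, 6.9, 17.7]
finger_gap: -0.3
time: 16.1
tool_pos: [519.4, 232.0, 66.3]
tcp_rot: [180.0, 0.7, -99.6]
ft_force: [-8.0, 7.0, 20.1]
finger_gap: -0.2
tcp [ 3.1 86.6] [519.4 232.   66.3] [180.    0.7 -99.6] [-8.   7.  20.1] 16.1
wrist jaw_push [(0.9, [1.1, 70.8])]
wrist pad_face []
wrist grey []
top jaw_push [(0.62, [6.6, 64.9])]
top pad_face [(0.62, [-2.9, -70.0])]
top grey [(0.91, [187.3, -544.4]), (0.91, [-44.7, -421.7]), (0.83, [6.2, -26.9])]
top red [[263, 228, 12, 29, 210]]
scene jaw_push [(0.81, [0.8, 73.2])]
scene pad_face [(0.66, [-2.0, -64.5])]
scene grey [(0.64, [-28.2, -414.6]), (0.62, [6.9, -27.4]), (0.55, [193.1, -538.7])]
scene red [[352, 170, 12, 33, 203]]
```

The jaw is moving and the bottle is already being pushed, but Fz of 20 N suggests the linkage is riding on the tab's top edge. I'll back off, raise 16 mm and continue.

```bash
python3 -m jog '[[-0.005,0,0,0,0],[-0.01,0,-0.002,0,0],[-0.012,0,-0.01,0,0],[-0.012,0.002,-0.017,0,0],[-0.012,0.002,-0.017,0,0],[-0.012,0.002,-0.017,0,0]]'; python3 -m jog '[[0.003,0,0,0,0],[0.006,0,0,0,0],[0.007,0,0,0,0],[0.007,0,0,0,0]]';python3 -m jog '[[0.002,0,0,0,0],[0.004,0,0,0,0],[0.006,0,0,0,0],[0.006,0,0,0,0]]'; python3 m.py d1.png
```

```text
time: 17.3
tool_pos: [519.5, 243.8, 83.6]
tcp_rot: [180.0, 0.7, -99.6]
ft_force: [-1.0, 0.2, -0.3]
finger_gap: -0.1
time: 17.7
tool_pos: [518.2, 236.6, 83.3]
tcp_rot: [180.0, 0.7, -99.7]
ft_force: [0.2, 0.1, -0.3]
finger_gap: -0.0
time: 18.1
tool_pos: [517.1, 230.4, 83.2]
tcp_rot: [180.0, 0.7, -99.7]
ft_force: [-0.2, 0.5, 0.3]
finger_gap: 0.1
tcp [ 1.1 84.7] [517.1 230.4  83.2] [180.    0.7 -99.7] [-0.2  0.5  0.3] 18.1
wrist jaw_push [(0.95, [0.5, 69.7])]
wrist pad_face []
wrist grey []
top jaw_push [(0.59, [0.5, 67.4])]
top pad_face [(0.8, [1.5, -67.8])]
top grey [(0.96, [6.4, -27.8]), (0.58, [-37.0, -421.9]), (0.56, [183.9, -548.5])]
top red [[263, 228, 12, 29, 210]]
scene jaw_push [(0.71, [2.4, 66.0]), (0.64, [333.5, -286.9])]
scene pad_face [(0.81, [-13.1, -68.6])]
scene grey [(0.92, [-0.3, -20.1]), (0.91, [185.8, -533.8]), (0.59, [-38.6, -418.6])]
scene red [[352, 170, 12, 33, 201]]
```

View pics/d1.png

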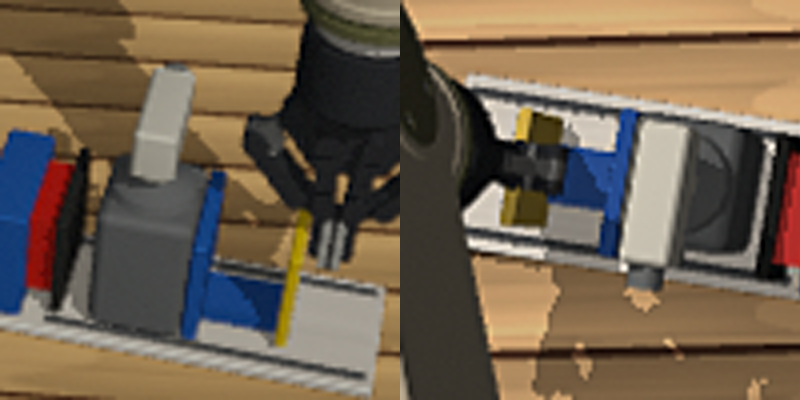

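The knuckle overhangs the tab, so the fingertips aren't touching it yet. The jaw is against the bottle, with about 14 mm left to the pad. Red sleeve areas when free are 210 px in the top view and 201 px in the scene view; halfway should be about 110. I'll continue in small pushes.

```bash
python3 -m jog '[[0.002,0,0,0,0],[0.004,0,0,0,0],[0.006,0,0,0,0],[0.008,0,0,0,0],[0.01,0,0,0,0],[0.01,0,0,0,0]]';python3 -m jog '[[0.002,0,0,0,0],[0.004,0,0,0,0],[0.005,0,0,0,0],[0.005,0,0,0,0]]'; python3 m.py d2.png
```

```text
time: 19.3
tool_pos: [515.6, 221.9, 83.4]
tcp_rot: [180.0, 0.8, -99.6]
ft_force: [0.2, 6.6, -1.0]
finger_gap: 0.1
time: 19.7
tool_pos: [515.0, 218.0, 83.5]
tcp_rot: [-180.0, 0.9, -99.6]
ft_force: [1.9, 7.0, -2.6]
finger_gap: 0.2
tcp [ 1.1 72.1] [515.  218.   83.5] [-180.     0.9  -99.6] [ 1.9  7.  -2.6] 19.7
wrist jaw_push [(0.71, [0.8, 59.8])]
wrist pad_face []
wrist grey []
top jaw_push [(0.68, [5.5, 62.2])]
top pad_face [(0.86, [-0.1, -68.9])]
top grey [(0.81, [-42.0, -427.5]), (0.78, [7.6, -38.3]), (0.7, [185.5, -546.5])]
top red [[263, 228, 12, 29, 207]]
scene jaw_push [(0.97, [-6.7, 56.6])]
scene pad_face [(0.87, [6.0, -64.2])]
scene grey [(0.86, [-40.3, -422.5]), (0.76, [201.5, -535.4])]
scene red [[352, 170, 12, 33, 202]]
```

```bash
python3 -m jog '[[0.002,0,0,0,0],[0.004,0,0,0,0],[0.006,0,0,0,0],[0.006,0,0,0,0],[0.006,0,0,0,0]]'; python3 m.py d3.png | grep -E "tcp|red"; python3 -m jog '[[0.001,0,0,0,0],[0.002,0,0,0,0],[0.004,0,0,0,0],[0.004,0,0,0,0]]'; python3 m.py d4.png|grep -E "tcp|red|jaw"
```

```text
time: 20.8
tool_pos: [514.1, 213.1, 83.4]
tcp_rot: [-180.0, 1.0, -99.6]
ft_force: [1.3, 5.8, -1.8]
finger_gap: -0.1
tcp [ 1.  67.1] [514.1 213.1  83.4] [-180.     1.   -99.6] [ 1.3  5.8 -1.8] 20.8
top red [[264, 228, 11, 29, 190]]
scene red [[352, 170, 11, 32, 180]]
time: 21.8
tool_pos: [513.6, 210.4, 83.5]
tcp_rot: [-179.9, 1.2, -99.6]
ft_force: [2.5, 7.6, -2.9]
finger_gap: -0.3
tcp [ 1.  64.4] [513.6 210.4  83.5] [-179.9    1.2  -99.6] [ 2.5  7.6 -2.9] 21.8
wrist jaw_push [(0.88, [0.9, 49.7])]
top jaw_push [(0.9, [0.9, 50.2])]
top red [[265, 228, 10, 29, 155]]
scene jaw_push [(0.67, [-9.2, 56.9])]
scene red [[352, 171, 10, 31, 147]]
```

The sleeve reads about 4.5 mm pressed, so roughly 3.5 mm more.

```bash
python3 -m jog '[[0.001,0,0,0,0],[0.002,0,0,0,0],[0.004,0,0,0,0],[0.004,0,0,0,0]]'; python3 m.py d5.png|grep -E "tcp|red|jaw"
```

```text
time: 22.8
tool_pos: [513.1, 207.9, 83.5]
tcp_rot: [-179.9, 1.3, -99.6]
ft_force: [3.3, 8.7, -3.9]
finger_gap: 0.1
tcp [ 0.9 61.8] [513.1 207.9  83.5] [-179.9    1.3  -99.6] [ 3.3  8.7 -3.9] 22.8
wrist jaw_push [(0.84, [-1.4, 48.0])]
top jaw_push [(0.8, [8.9, 47.7])]
top red [[266, 228, 9, 29, 123]]
scene jaw_push [(0.95, [-21.5, 46.9])]
scene red [[352, 171, 9, 31, 114]]
```

The pad reads about 7.2 mm in (top 7.0, scene 7.4) and the tab is at ≈47.5, as predicted. I'll retract.

```bash
python3 -m jog '[[-0.01,0,0,0,0],[-0.03,0,0,0,0],[-0.05,0,0,0,0],[-0.06,0,0,0,0],[-0.06,0,-0.02,0,0],[-0.06,0,-0.06,0,0],[-0.06,0,-0.1,0,0],[-0.06,0,-0.15,0,0]]'; python3 -m jog '[[-0.03,0,-0.02,0,0],[-0.06,0,-0.04,0,0],[-0.06,0,-0.06,0,0],[-0.06,0,-0.06,0,0],[-0.06,0,-0.06,0,0]]'; python3 m.py d6.png
```

```text
time: 24.2
tool_pos: [521.1, 263.2, 234.5]
tcp_rot: [179.9, 1.2, -99.6]
ft_force: [0.9, 0.1, -1.0]
finger_gap: 0.1
time: 24.7
tool_pos: [531.1, 320.9, 295.3]
tcp_rot: [179.9, 1.2, -99.6]
ft_force: [0.2, 0.1, -0.6]
finger_gap: -0.2
tcp [ -0.2 176.2] [531.1 320.9 295.3] [179.9   1.2 -99.6] [ 0.2  0.1 -0.6] 24.7
wrist jaw_push [(0.83, [-0.2, 50.4])]
wrist pad_face []
wrist grey [(0.94, [5.5, -45.1]), (0.92, [-42.1, -418.0])]
top jaw_push [(0.74, [2.6, 52.9]), (0.6, [65.1, -256.7])]
top pad_face [(0.68, [-5.7, -81.0]), (0.18, [229.3, 53.9])]
top grey [(0.92, [8.7, -48.9]), (0.74, [187.5, -549.2]), (0.6, [-37.5, -432.2])]
top red [[266, 228, 9, 29, 123]]
scene jaw_push [(0.69, [-11.5, 52.6])]
scene pad_face [(0.52, [13.9, -71.1])]
scene grey [(0.81, [199.2, -533.7]), (0.8, [-35.1, -417.8]), (0.77, [4.7, -46.8])]
scene red [[352, 170, 9, 32, 116]]
```

View pics/d6.png

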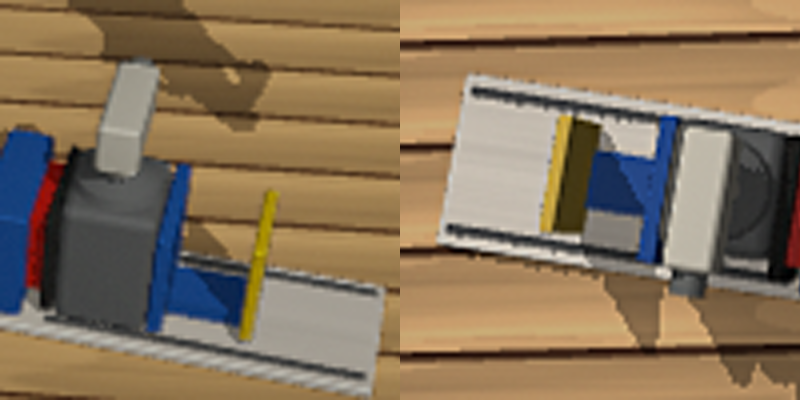

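The bottle stands upright and square, held between the jaw and the half-pressed pad. The sleeve areas are essentially unchanged after retracting, and the arm is clear. Handing in.

```bash
python3 -c "
from bench import r
print(r.hand_in())"
```

```text
the job is handed in; nothing more can be done
None
```

The grey bottle is standing upright in the clamp, held between the jaw and the half-pressed pad. I handed the job in at about 25 s; no verdict was reported.

**What I did:** I gripped the grey bottle by its head and lifted it straight out of its well. I set it down on the plate at z≈138 mm, where contact was predicted, and let go. Then I pushed the jaw shut with closed fingers and withdrew.

**Last checks:**
- **Pad:** pressed in about 7 mm (7.0 to 7.4 from the red sleeve in two cameras), with no real change after I withdrew.
- **Bottle:** upright and square by eye, 5–9 mm off the plate's centre line, nozzle out over the -x long edge.
- **Arm:** clear of everything, force about 0.

**Disagreements and gaps:**
- **First push:** it gave 20 N upwards, apparently because the gripper's linkage rode on the tab. I backed off, raised 17 mm and pushed again cleanly at 6–9 N.
- **Position estimates:** the networks' bottle and tab positions in the last pictures differed by about 3–4 mm. The top and wrist cameras also disagreed by 6 mm on the bottle's position in the rack before the grasp.
- **Other objects:** I didn't measure the pink and white bottles or the bystanders again at the end. I saw no contact with them during the job.

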